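# Push a housing plate home in the repair jig

## Task

The long metal plate lying loose on the locating jig has to be set for work: slide it along the deck, without lifting it off, up against both dowel pins with its long edge and up against the end stop with its short edge, and let go of it there. A gap of up to about 10 mm is good enough. Leave the short plate and the spray can where they stand.

Things in the scene. Friction and masses are not known exactly. Their poses are not given: they have to be found in the camera images.
- jig: Fixed dark steel deck 210 (x) x 290 (y) x 12 mm, top 15 mm above the bench. Origin: centre of its underside; x points away from the robot, y left (yaw within 0.35). On it: two steel dowel pins, diameter 12, 22 mm tall, at x 83, y -35 and y 45 mm; a steel end stop block 50 (x) x 16 (y) x 20 mm tall at x 45, y 108 mm, its face to -y at y 100. Plate home: centre at x 45, y 25 mm, axes parallel.
- plate: The plate to locate: loose aluminium plate 64 (x) x 150 (y) x 12 mm, about 0.26 kg, flat on the deck, nothing raised on it. Starts 40 to 75 mm short of home along the jig's +x (towards the dowels) and 30 to 50 mm short along +y (towards the stop), turned up to 0.25 rad from the jig. Slides with ordinary friction. Origin: centre of its underside.
- short_plate: Bystander: a similar but shorter loose aluminium plate, 64 (x) x 85 (y) x 12 mm, flat on the mat to one side of the jig. Origin: centre of its underside. Leave alone.
- spray_can: Bystander: a loose upright spray can, 60 mm diameter, 150 mm tall, standing on the mat on the other side of the jig. Origin: centre of its underside. Leave alone.
Not all that is in view belongs to the job. What is shaped like the plate but green is not meant.

How it is judged (in metres and radians):
At the end, for the whole second after the job is handed in: The long plate lies flat and at rest on the deck, its centre within 10 mm (along each jig axis) of the place where it touches both dowels and the end stop, its long edge within 10 degrees of the line of the dowels; nothing holds it (x of plate in the frame of jig between 0.035 and 0.055 m and y of plate in the frame of jig between 0.015 and 0.035 m and z of plate in the frame of jig between 0.008 and 0.017 m and angle between the y axis of plate and the y axis of jig, either way round below 0.175 rad and angle between plate's own z axis and vertical below 0.08 rad and linear speed of plate below 0.01 m/s).
It fails at once if the long plate is lifted off the deck (its centre rises by more than 15 mm) (z of plate in the frame of jig above 0.027 m).
It fails at once if the short plate is shifted by more than 30 mm (distance of short_plate from where it was at the start of the episode above 0.03 m).
It fails at once if the spray can is shifted by more than 30 mm or knocked over (distance of spray_can from where it was at the start of the episode above 0.03 m or angle between spray_can's own z axis and vertical above 0.5 rad).
It also fails if it takes over 58 s, if anything falls off the work surface, if the arm or the gripper's body presses on something with over 40 N, if the wrist force passes 120 N, or if a joint passes its speed limit or range.

## Robot

A 7-joint arm with a two-finger parallel gripper is mounted at the origin on the work surface. World frame = base frame: x ahead of the robot, y to its left, z up, the work surface at z = 0. Lengths are in mm, angles in rad, forces in N, time in s.
With the tool pointing down it reaches from about 350 to 900 mm from the base axis. Payload 7.2 kg.
Tool frame: the origin (TCP) lies at the very end of the fingers, on their centre line; the grasp point (between the pads) lies 19 mm behind it; z points along the fingers, x is the direction in which the jaws open and shut, and the axes are right-handed (so a half turn about z gives the same grasp; the last joint's range is limited). The gripper opens to 85 mm and grips with 20 to 120 N. Pads are 22 mm wide; open, the fingers measure 114 mm over their backs; the gripper's body (76 mm by 85 mm) begins 54 mm behind the grasp point. The pads swing forward as they close: fully open they stand 13 mm farther back than shut.
Start: joints at [-1.277, 0.411, -0.013, 1.596, 0.006, 1.134, -0.082], TCP at [221.233, 584.538, 231.297] pointing down, gripper open.
Joint ranges: [-2.95, 2.95], [-0.29, 1.99], [-1.47, 1.44], [0.14, 2.54], [-1.03, 4.17], [0.13, 1.85], [-2.86, 2.86]. Speed limits (rad/s): [2.39, 2.39, 3.01, 3.01, 3.14, 3.14, 3.14].

## Interface

Orientations are given as a unit quaternion [w, x, y, z].
In Python, from workcell import movep, line_to, set_joints, let_go, grasp, dwell, solve_ik, get_obs, read_camera, IKError, close_job gives the robot as it stands. The module is installed in compiled form; this text tells all that it offers. Calls block until the motion is done:
- movep(position, orientation): joint-space move of the TCP to a pose.
- line_to(position, frame=None, feed=150, threshold=None): straight line of the TCP; frame=None keeps the orientation; feed is the mean speed in mm/s. With threshold (N) it stops when the force on the tool has changed by that much, and returns True; else False.
- set_joints(angles): joint-space move.
- let_go() and grasp(f_grip=None): open the fingers fully, or close them until they stop; f_grip is the grip in N (None keeps the last).
- dwell(seconds).
- solve_ik(position, orientation): joint angles nearest the present ones, or None.
- get_obs(): the state.
- read_camera(name): name is "scene" or "top" or "wrist"; returns a dict with "color" (384x512x3 uint8, red, green, blue), "intrinsics" (3x3 intrinsics, pixels), "distortion" ([k1, k2, p1, p2, k3] as OpenCV has them; the pictures are not rectified), "world_to_cam" (4x4, takes a point from world to camera coordinates); the wrist camera has in their place "hand_eye" (4x4, takes a point from camera to tool coordinates, whose origin is the TCP and whose axes are the tool frame's). Camera axes: x right, y up, looking along -z (the intrinsics and any distortion apply to the point x, -y, -z); pixel columns grow to the right and rows downward; lengths in mm; the calibration is good to about 2 mm. A picture is of the moment at which its call begins: read the wrist's pose just before it. There is no depth.
A pose or a line that the arm cannot do raises IKError and nothing moves.
- close_job(): hands the job in, once; it reports no verdict.
The state is a dict: "t": time; "qpos": joint angles; "qd": joint speeds; "effort": joint torques, N m; "position": TCP position; "tcp_rot": TCP orientation; "ft_force": force on the tool from outside, world axes, zero at the start; "wrist_torque": the same for the moment, N m; "gripper_width": finger opening in mm.
Only numpy, scipy, OpenCV 4.12 (cv2) and the standard library are available. Lean on these libraries where they do the work, as an engineer would, in place of code of your own. Each camera call takes 0.05 s, during which the arm holds its last target.

## Working session

There is one attempt and no reset: what is moved stays moved. The work goes in short steps, each a Python script; the robot and the scene stay as the last script left them, time stands still between calls to the robot, and variables do not carry over. Pictures are saved under pics/ and viewed, and the job is handed in when it is done.

```bash
mkdir -p pics; python3 - <<'E'
from workcell import *
import cv2,pickle
o=get_obs();print(o)
d={}
for n in("scene","top","wrist"):
    c=read_camera(n);d[n]=c;cv2.imwrite(f"pics/{n}0.png",c["color"][:,:,::-1])
    print(n,{k:v for k,v in c.items() if k!="color"})
d["obs"]=o
pickle.dump(d,open("d0.pkl","wb"))
E
```

```text
{'t': 0.0, 'qpos': array([-1.27719744,  0.41193927, -0.01271374,  1.59706645,  0.00562047,
        1.13424967, -0.08219875]), 'qd': array([ 0.00300448, -0.00070783, -0.00086426, -0.00070827, -0.00099729,
        0.00070231, -0.00056025]), 'effort': array([-1.37595489e-03, -6.00636077e+01,  6.81473427e-01, -2.99398166e+01,
        1.37234220e-02,  1.10443711e-02, -1.33645415e-05]), 'position': array([221.09283361, 584.06162202, 230.41934332]), 'tcp_rot': array([ 5.15448304e-04,  8.22776531e-01,  5.68364423e-01, -6.29367851e-04]), 'ft_force': array([ 1.35699368,  0.62800434, -0.91462315]), 'wrist_torque': array([-0.00398128,  0.02072988,  0.01581753]), 'gripper_width': 85.36228619723204}
scene {'intrinsics': array([[361.33792836,   0.        , 255.36601759],
       [  0.        , 361.33792836, 191.4783449 ],
       [  0.        ,   0.        ,   1.        ]]), 'distortion': array([0.01283057, 0.        , 0.        , 0.        , 0.        ]), 'world_to_cam': array([[ 3.33575623e-01,  9.42708950e-01, -5.20944677e-03,
        -1.27201136e+02],
       [-7.07672684e-01,  2.54051760e-01,  6.
[... 749 characters left out ...]
   [ 0.00000000e+00,  0.00000000e+00,  0.00000000e+00,
         1.00000000e+00]])}
wrist {'intrinsics': array([[298.70866278,   0.        , 256.38029617],
       [  0.        , 298.70866278, 193.20429435],
       [  0.        ,   0.        ,   1.        ]]), 'distortion': array([-0.04623435,  0.        ,  0.        ,  0.        ,  0.        ]), 'hand_eye': array([[ 9.99999766e-01,  4.88381184e-04,  4.79638711e-04,
         2.14931307e-02],
       [ 6.12938532e-04, -9.50808939e-01, -3.09777316e-01,
        -8.06933992e+01],
       [ 3.04755361e-04,  3.09777537e-01, -9.50809016e-01,
        -1.42605820e+02],
       [ 0.00000000e+00,  0.00000000e+00,  0.00000000e+00,
         1.00000000e+00]])}
```

View pics/top0.png

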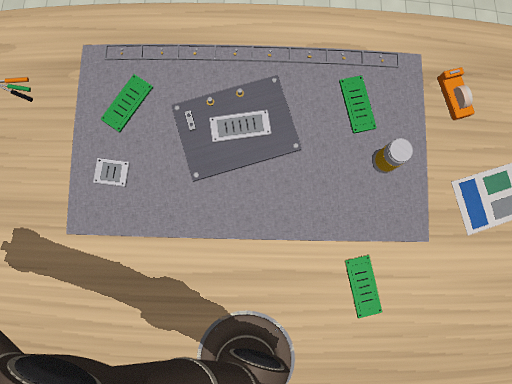

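View pics/scene0.png

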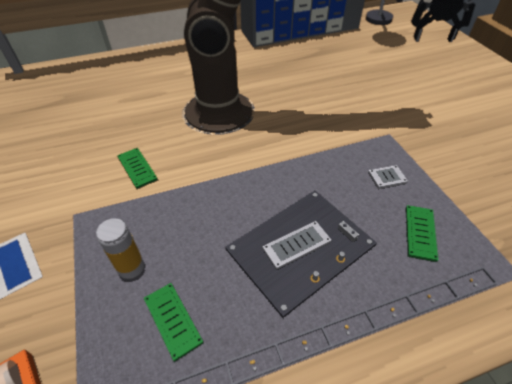

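The top view shows the jig centred near (237,128), its dowels at (210,100) and (240,92), and the stop at (190,120). The loose plate is at (240,126), the short plate at (111,172) and the can at (395,155). Next I'll measure these.

```bash
cat > h.py <<'E'
import numpy as np,cv2
def ray(c,uv,z,T=None):
    """pixels -> world points on plane z"""
    uv=np.asarray(uv,float).reshape(-1,1,2)
    n=cv2.undistortPoints(uv,c["intrinsics"],c["distortion"]).reshape(-1,2)
    d=np.c_[n[:,0],-n[:,1],-np.ones(len(n))]
    if T is None: T=np.linalg.inv(c["world_to_cam"])
    R,o=T[:3,:3],T[:3,3]
    w=d@R.T
    return o+w*((z-o[2])/w[:,2])[:,None]
def proj(c,P):
    M=c["world_to_cam"];p=np.asarray(P,float)@M[:3,:3].T+M[:3,3]
    p=p*[1,-1,-1]
    return cv2.projectPoints(p,np.zeros(3),np.zeros(3),c["intrinsics"],c["distortion"])[0].reshape(-1,2)
E
python3 - <<'E'
import pickle;from h import *
d=pickle.load(open("d0.pkl","rb"));c=d["top"]
im=c["color"]
x0,y0,x1,y1=160,65,315,190
cv2.imwrite("pics/crop.png",cv2.resize(im[y0:y1,x0:x1,::-1],None,fx=5,fy=4.8,interpolation=cv2.INTER_CUBIC))
g=cv2.cvtColor(im,cv2.COLOR_RGB2GRAY)
for r in [(90,140),(150,240),(160,190),(126,216)]:print(r,im[r])
E
```

```text
(90, 140) [ 50 151  76]
(150, 240) [102  98 106]
(160, 190) [ 96  95 101]
(126, 216) [194 192 196]
```

View pics/crop.png

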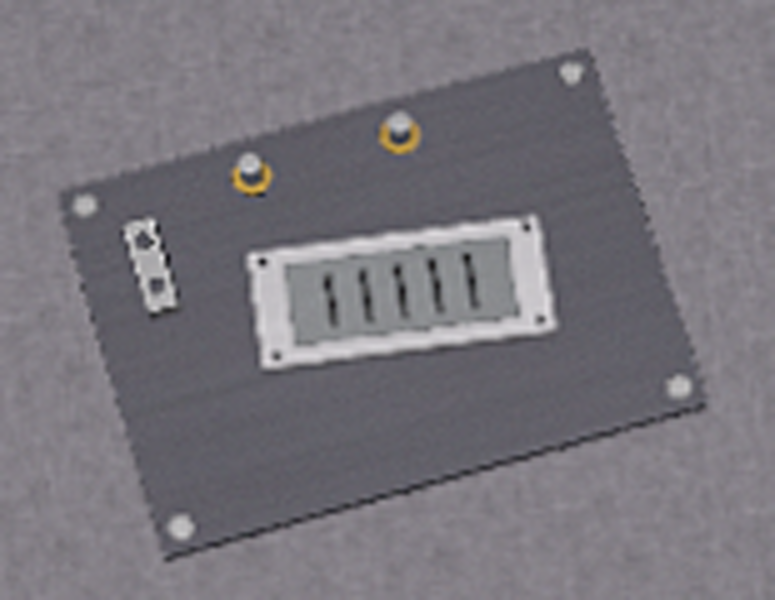

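```bash
cat > meas.py <<'E'
from h import *
def jig_fit(c,imgpts,objpts,z=15,T=None):
    W=ray(c,imgpts,z,T)[:,:2];O=np.asarray(objpts,float)
    a,b=O-O.mean(0),W-W.mean(0)
    th=np.arctan2((a[:,0]*b[:,1]-a[:,1]*b[:,0]).sum(),(a*b).sum())
    R=np.array([[np.cos(th),-np.sin(th)],[np.sin(th),np.cos(th)]])
    t=W.mean(0)-R@O.mean(0)
    return th,R,t,W-(O@R.T+t)
def plate_top(c,thr=150,roi=None,z=27,T=None):
    g=cv2.cvtColor(c["color"],cv2.COLOR_RGB2GRAY)
    m=(g>thr).astype(np.uint8)
    if roi is not None:
        k=np.zeros_like(m);x0,y0,x1,y1=roi;k[y0:y1,x0:x1]=1;m*=k
    cs=cv2.findContours(m,cv2.RETR_EXTERNAL,cv2.CHAIN_APPROX_NONE)[0]
    q=max(cs,key=cv2.contourArea)
    W=ray(c,q.reshape(-1,2),z,T)[:,:2]
    (cx,cy),(w,h),a=cv2.minAreaRect(W.astype(np.float32))
    a=np.radians(a)           # direction of side w
    if w<h:a+=np.pi/2         # direction of the long side
    long=max(w,h);a=(a-np.pi/2+np.pi/2)%np.pi-np.pi/2  # angle
    yaw=(a-np.pi/2+np.pi/2)%np.pi-np.pi/2
    return np.array([cx,cy]),(yaw,),(min(w,h),long)
E
python3 - <<'E'
import pickle;from meas import *
d=pickle.load(open("d0.pkl","rb"));c=d["top"]
cr=np.array([(60,190),(590,48),(706,404),(165,551),(251,178),(399,135)],float)
px=cr/[5,4.8]+[160-.4,65-.4]
obj=[(105,145),(105,-145),(-105,-145),(-105,145),(83,45),(83,-35)]
th,R,t,res=jig_fit(c,px,obj);print("jig",th,t);print(res.round(1))
p,yaw,s=plate_top(c,roi=(205,105,275,145));print(p,yaw,s)
yr=yaw[0]-np.pi/2 if yaw[0]>0.8 else yaw[0]
print("plate in jig",(p-t)@R, "home w",R@[45,25]+t)
for n,z,roi in(("short",12,(85,150,135,195)),):print(n,plate_top(c,roi=roi,z=z))
print("can",ray(c,[(400,150)],150),ray(c,[(383,165)],0))
# scene check: jig corners
s=d["scene"]
W=np.c_[(np.array(obj)@R.T+t),np.full(6,15.)];print(proj(s,W).round(1))
E
```

```text
jig 0.3085716384477408 [587.25519527  39.17046538]
[[-0.8 -2.1]
 [-0.8 -0.1]
 [ 0.3  2.2]
 [ 2.8 -1.5]
 [-1.7  0.7]
 [ 0.2  0.8]]
[585.72290039  28.29344177] (np.float64(-1.4065607469768504),) (63.904510498046875, 150.69476318359375)
plate in jig [-4.76325289 -9.89792867] home w [622.537319    76.65608589]
short (array([462.35708618, 357.28100586]), (np.float64(1.4621733096235623),), (65.20318603515625, 85.75363159179688))
can [[ 505.32762656 -344.9542665   150.        ]] [[ 498.57729666 -347.96505829    0.        ]]
[[376.4 242.5]
 [281.6 315.5]
 [224.  245.7]
 [314.6 189.4]
 [339.6 258.5]
 [313.8 277.9]]
```

Jig pose: (587.3, 39.2), yaw 0.309, residuals within 3 mm. Plate in the jig frame: (-5, -10), yaw -0.144, measured size 64×151 as specified. That leaves it 50 mm and 35 mm short of home, which fits the limits given. I'll push it with closed fingers, first towards the dowels and then towards the stop.

```bash
cat > rb.py <<'E'
from workcell import *
from meas import *
TH=0.3086;t0=np.array([587.25,39.17])
R=np.array([[np.cos(TH),-np.sin(TH)],[np.sin(TH),np.cos(TH)]])
f=TH+np.pi/2
Q=[0,np.cos(f/2),np.sin(f/2),0]
def W(x,y,z): return list(R@[x,y]+t0)+[z]
def J(p): return ((np.asarray(p)[:2]-t0)@R).round(1)
def st(m=""):
    o=get_obs();print(m,round(o["t"],2),J(o["position"]),o["position"].round(1),"F",o["ft_force"].round(1))
def look(tag):
    for n in("top","wrist"):
        o=get_obs();c=read_camera(n);cv2.imwrite(f"pics/{n}{tag}.png",c["color"][:,:,::-1])
E
python3 - <<'E'
from rb import *
grasp(30);st("closed")
movep(W(-82,-7,110),Q);st("over")
print(line_to(W(-82,-7,20),feed=100,threshold=10));st("down")
print(line_to(W(-50,-7,20),feed=60,threshold=10));st()
look("1")
E
```

```text
closed 0.92 [-183.1  630.8] [221.2 584.6 231.3] F [ 0.5 -0.2  0.5]
over 3.26 [-81.5  -6.2] [511.5   8.5 110.1] F [-0.4  0.   0.2]
False
down 4.31 [-81.6  -7.1] [511.7   7.6  20.5] F [-0.5 -0.8  0.5]
False
 4.99 [-50.3  -7. ] [541.5  17.3  19.8] F [ 0.8  0.2 -0.6]
```

View pics/wrist1.png

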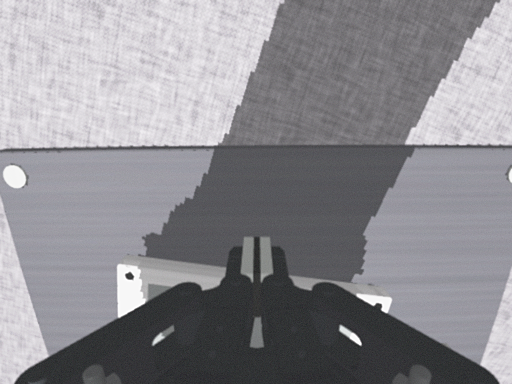

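The wrist view has the fingertips (about 257,240) at the plate's near long edge, down on the deck with nothing in between. I'll push to the dowels.

```bash
python3 - <<'E'
from rb import *
print(line_to(W(8,-2,20),feed=40,threshold=8));st("pushed")
line_to(W(-30,-2,20),feed=100)
line_to(W(-30,-2,90),feed=150);st()
movep(W(-150,-2,200),Q)
c=read_camera("top");cv2.imwrite("pics/top2.png",cv2.resize(c["color"][65:190,160:315,::-1],None,fx=5,fy=4.8,interpolation=cv2.INTER_CUBIC))
import pickle;pickle.dump(c,open("d2.pkl","wb"))
E
```

```text
True
pushed 6.29 [ 1.2 -3.4] [589.4  36.3  19.3] F [ 0.2  0.2 -0. ]
 7.36 [-30.   -1.7] [559.2  28.4  89.7] F [-1.  -0.3 -0.1]
```

View pics/top2.png

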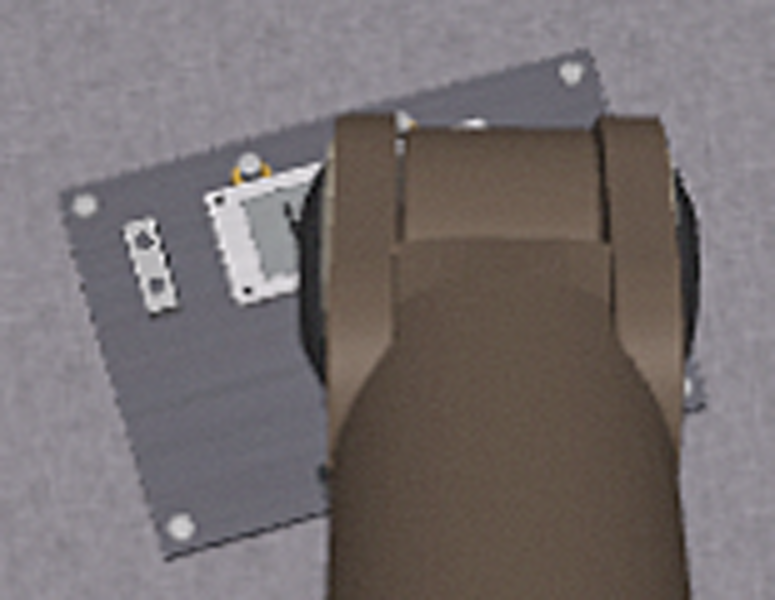

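The plate's long edge now sits against the dowels, at about (250,170) and (400,125), and parallel to the jig, with a gap left to the stop. Now I'll push the short edge.

```bash
python3 - <<'E'
from rb import *
movep(W(44,-128,110),Q);st("over")
print(line_to(W(44,-128,20),feed=100,threshold=10));st("down")
print(line_to(W(44,-100,20),feed=60,threshold=10));st()
print(line_to(W(44,-58,20),feed=35,threshold=8));st("pushed")
look("3")
E
```

```text
over 9.07 [  43.5 -127.4] [667.4 -69.1 109.5] F [ 0.1  0.2 -0. ]
False
down 10.12 [  44.5 -128.3] [668.6 -69.6  20.7] F [0.9 0.4 0. ]
False
 10.74 [ 44.1 -99.8] [659.6 -42.5  20.1] F [ 0.6 -0.6  0.6]
True
pushed 11.78 [ 43.7 -62.2] [647.8  -6.8  19.9] F [ 0.9 -1.4  2.5]
```

View pics/wrist3.png

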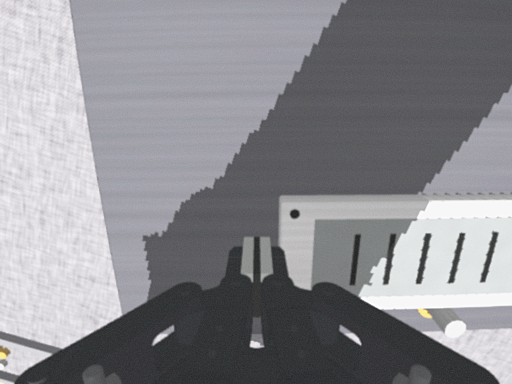

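View pics/top3.png

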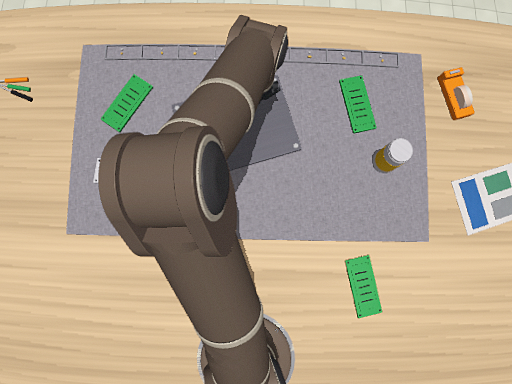

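The plate stopped against something that pushed back, and its near edge is against the fingers at (280,230) in the wrist view. I'll back off, lift clear and measure it from above.

```bash
python3 - <<'E'
from rb import *
import pickle
line_to(W(44,-85,20),feed=100)
line_to(W(44,-85,120),feed=200)
q=get_obs()["qpos"].copy()
d0=pickle.load(open("d0.pkl","rb"))
movep([221.2,584.5,231.3],d0["obs"]["tcp_rot"])
c=read_camera("top");st()
pickle.dump(c,open("d4.pkl","wb"))
cv2.imwrite("pics/top4.png",cv2.resize(c["color"][65:190,160:315,::-1],None,fx=5,fy=4.8,interpolation=cv2.INTER_CUBIC))
# exclude stop by erosion-free approach: list contours
g=cv2.cvtColor(c["color"],cv2.COLOR_RGB2GRAY)
p,y,s=plate_top(c,roi=(196,100,275,145));print("plate jig",J(p),"rel yaw",y[0]+np.pi/2-TH,(y[0]-np.pi/2-TH),s)
for n,roi in(("short",(85,150,135,195)),):
    print(plate_top(c,roi=roi,z=12),plate_top(d0["top"],roi=roi,z=12))
a=cv2.absdiff(c["color"],d0["top"]["color"])[125:180,360:420];print("can diff",a.max(),a.mean())
E
```

```text
15.64 [-182.3  630. ] [222.2 584.1 231.2] F [-0.3  0.2 -0.6]
plate jig [48.  24.6] rel yaw 0.008449161326365084 -3.133143492263428 (72.24684143066406, 148.84535217285156)
(array([462.35842896, 357.29327393]), (np.float64(1.4621733096235623),), (65.20318603515625, 85.72887420654297)) (array([462.35708618, 357.28100586]), (np.float64(1.4621733096235623),), (65.20318603515625, 85.75363159179688))
can diff 23 2.4562626262626264
```

View pics/top4.png

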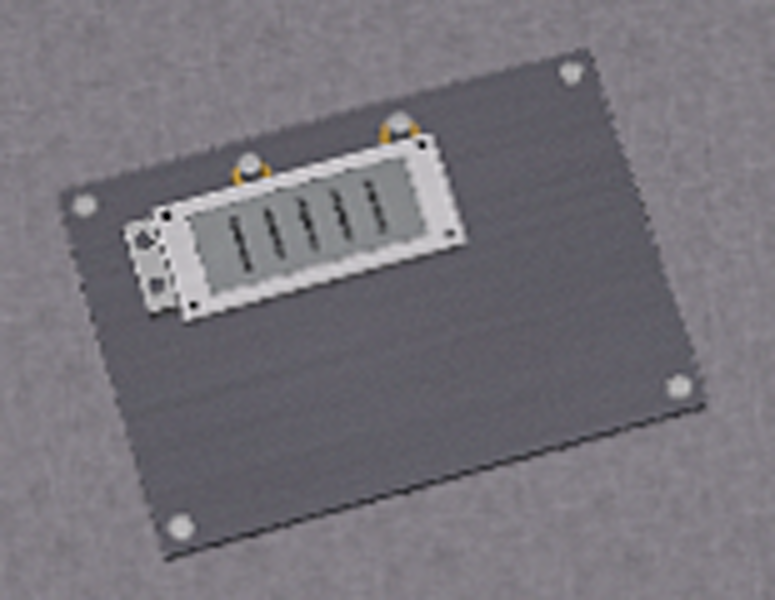

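The plate touches both dowels and the stop. The mask's 72 mm width includes the bright dowel tops (the plate is 64 mm), so I'll cross-check with the four corners at (158,208), (432,135), (465,240) and (187,320), then hand in.

```bash
python3 - <<'E'
from rb import *
import pickle
c=pickle.load(open("d4.pkl","rb"))
px=np.array([(158,208),(432,135),(465,240),(187,320)],float)/[5,4.8]+[159.6,64.6]
th,_,t,res=jig_fit(c,px,[(32,75),(32,-75),(-32,-75),(-32,75)],z=27)
print(J(t),th-TH,res.round(1))
m=J(t)
if abs(m[0]-45)<6 and abs(m[1]-25)<6 and abs(th-TH)<.08:
    close_job();print("handed in")
E
```

```text
[43.5 24.1] 0.002950961255823892 [[ 0.5 -2.6]
 [-1.5  0.8]
 [ 1.1  2.2]
 [-0.1 -0.5]]
the job is handed in; nothing more can be done
handed in
```

The long plate is seated against both dowels and the end stop, nothing is holding it, and the job is handed in. I slid it with closed fingers, first its long edge to the dowels and then its short edge to the stop. Each push ended when the force rose at contact, and I then backed the arm away. It took about 16 s of the 58 s.

- **Plate position:** a four-corner fit in the last top view puts its centre at jig (43.5, 24.1) mm, against home at (45, 25), turned 0.003 rad. Corner residuals are within 3 mm.
- **Disagreeing check:** the automatic mask gave (48.0, 24.6) with a width of 72 mm instead of 64. It had merged the bright dowel tops into the plate, so I relied on the corner fit; both results are inside the tolerance.
- **Bystanders:** the short plate measures the same as at the start, and the image around the spray can is essentially unchanged.

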